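# Clamp a biscuit tin in the lidding press

## Robot

A 6-joint arm with a two-finger parallel gripper is mounted at the origin on the work surface. World frame = base frame: x ahead of the robot, y to its left, z up, the work surface at z = 0. Lengths are in mm, angles in rad, forces in N, time in s.
With the tool pointing down it reaches from about 400 to 925 mm from the base axis. Payload 12.5 kg.
Tool frame: the origin (TCP) lies at the very end of the fingers, on their centre line; the grasp point (between the pads) lies 19 mm behind it; z points along the fingers, y is the line along which they close (so a half turn about z gives the same grasp; the last joint's range is limited). The gripper opens to 95 mm and grips with 3 to 60 N. Pads are 20 mm wide; open, the fingers measure 119 mm over their backs; the gripper's body (75 mm by 180 mm) begins 59 mm behind the grasp point.
Start: joints at [1.02, 0.491, 1.559, -0, 1.092, -0.106], TCP at [268.91, 564.211, 214.661] pointing down, gripper open.
Joint ranges: [-3.1, 3.1], [-0.84, 2.19], [0.05, 2.79], [-1.13, 4.28], [0.06, 2.93], [-2.69, 2.69]. Speed limits (rad/s): [2.22, 2.22, 2.79, 3.14, 3.14, 3.14].

## Interface

Orientations are given as [roll, pitch, yaw] about the fixed x, y, z axes, in that order (R = Rz(yaw) Ry(pitch) Rx(roll)).
In Python, from cell import state, read_camera, camera_info, job_done gives the robot as it stands.
- The arm moves only by the shell command python3 -m handwheel 'ROWS'. ROWS is a JSON list that holds a single list of rows (three levels of brackets), with 1 to 5 rows, each of 5 numbers: dx, dy, dz in mm, then a turn about the tool's z in rad, then the opening from 0.0 (shut) to 1.0 (fully open); each row is the pose to reach, as a shift and turn from the pose commanded when the command began, along the tool's axes at that moment; what a row does not reach only later rows make up. A row lasts 1/12 s, in which the tool goes at most 41.7 mm and 0.125 rad, less where a joint would pass 70% of its speed; a pose out of reach is approached as far as the arm can. The fingers move at their own pace and stop on an object; the grip force is fixed at half the most. Time passes only in rows, so rows that do not move let the fingers close. It prints the time, the measured TCP pose, the force, the opening and the grip force at its end. Input that does not fit is refused with a message, and nothing moves.
- state(): the state, without advancing time (a new reading comes with each control period).
- read_camera(name): name is "side" or "top"; returns (picture, depth): 480x640x3 uint8, red, green, blue; 480x640 float32, mm along the optical axis (not along the pixel's ray), 0 where there is no reading.
- camera_info(name): a dict with "vertical_fov" (degrees; the focal length in pixels is half the picture's height over the tangent of half this angle, whatever the lens; pixels are square), "cx", "cy" (the principal point, pixels), "origin" and "attitude" of the camera in the world. Camera axes: x right, y down, z forward; pixel columns grow to the right and rows downward; lengths in mm; the calibration is good to about 2 mm. A picture is of the moment at which its call begins. camera_info takes no time and is no camera call.
- job_done(): hands the job in; it is judged then, once.
The state is a dict: "t": time; "joints": joint angles; "qvel": joint speeds; "tau": joint torques, N m; "eef_pos": TCP position; "tcp_rot": TCP orientation; "ft_force": force on the tool from outside, world axes, zero at the start; "moment": the same for the moment, N m; "opening": opening from 0.0 (shut) to 1.0 (fully open); "grip_force": force on a finger pad.
Only numpy, scipy, OpenCV 4.12 (cv2) and the standard library are available. Lean on these libraries where they do the work, as an engineer would, in place of code of your own. Each camera call takes 0.05 s, during which the arm holds its last target. There are 200 camera calls.

## Task

Slide the tray with the biscuit tin fully home under the screw press, then wind the crank clockwise until the platen just meets the lid, and from that touch give it one further quarter turn, no more and no less, so that the lid sets without denting. Leave the tin clamped like that, let go, and leave the other things on the counter where they are.

Things in the scene. Friction and masses are not known exactly. Their poses are not given: they have to be found in the camera images.
- press: Base of the bench screw press, 220 x 200 x 22 mm; origin at the centre of its underside, on the screw's axis. Its x runs from pillar to pillar (24 mm pillars at x = -88 and +88 mm, up to 222 mm high), its y is the way the tray slides home. A grey cross head, 50 mm deep along y, joins the pillars; its height differs by up to 10 mm from start to start.
- crank_axis (a point): Point on the vertical screw axis, level with the middle of the crank handle (240 to 250 mm above the counter); axes as press. The head's top is 43 mm below this point. A 16 mm screw stands through the crank hub on the axis and sinks as it is wound, its tip at most 13 mm above this point; nothing else of the press but the crank handle is higher than 18 mm below it.
- crank_handle (a point): Middle of the crank's upright wooden handle, a cylinder 22 mm in diameter and 48 mm tall which spins freely on its pin, so a hand of fixed orientation can lead it round. It keeps its height and circles at 60 mm radius about crank_axis; its start varies over three quarters of the circle. Clockwise from above lowers the platen 24 mm per turn. The crank stays where it is left.
- platen_guide (a point): Middle of the cross head's underside, on the screw axis; below hangs the platen, a 72 mm aluminium disc on a stiff preloaded spring. It meets the lid after 0.33 to 1.5 turns. Turning takes about 7.5 N at the handle; the touch suddenly adds 3.5 N, the next quarter turn 2 N (58 and 87 N on the lid). In a pause the handle pushes back with 0 to 2 N before, 2.4 to 6 N after touch.
- tray_handle (a point): Top centre of the upright wooden post on the tray's front end: 20 mm in diameter, 60 mm tall, top 85 mm above the counter, standing on a flat bar 140 mm in front of the centre of the tin's pocket. The tray slides level along the press's +y with 3 N of friction; at the start it is pulled out 75 mm, so the post must go 75 mm that way, to 140 mm from the screw axis.
- tray (a joint): Travel of the tray in m: 0 pulled out, 0.075 fully home against its stop, with the tin under the platen.
- tin: The biscuit tin to be clamped: round, plain metal, 78 mm in diameter, 55 mm tall with its press-on lid, about 0.5 kg, loose in the 84 mm square pocket of the tray. Origin at the centre of its underside, z up its axis.
- spare_tin: Bystander: larger copper-coloured round tin, 90 mm in diameter, 70 mm tall. Origin at the centre of its underside.
- jar: Bystander: amber glass jar with wooden lid, 70 mm in diameter, 100 mm tall. Origin at the centre of its underside.
- cup: Bystander: white china cup, 76 mm in diameter, 85 mm tall. Origin at the centre of its underside.

How it is judged:
By the outcome, as a careful person would: the job done as asked, in the order asked, and still so for the second after the job is handed in, with the robot touching nothing.
It also fails if it takes over 72 s, if anything falls off the work surface, if the arm or the gripper's body presses on something with over 40 N, if the wrist force passes 120 N, or if a joint passes its speed limit or range.

## Working session

There is one attempt and no reset: what is moved stays moved. The work goes in short steps, Python scripts to look and compute and a shell command to move; the robot and the scene stay as the last step left them, time stands still between calls to the robot, and variables do not carry over. Pictures are saved under pics/ and viewed, at most 10 in all, crops included, and the job is handed in when it is done.

```bash
mkdir -p pics; ls; cat > h.py <<'E'
import numpy as np, cv2
from scipy.spatial.transform import Rotation as R
from cell import state, read_camera, camera_info, job_done
def cam(n):
    c=camera_info(n); f=240/np.tan(np.radians(c["vertical_fov"])/2)
    a=np.array(c["attitude"],float)
    M=a if a.shape==(3,3) else R.from_euler("xyz",a).as_matrix()
    return f,c["cx"],c["cy"],np.array(c["origin"],float),M
def cloud(n,d):
    f,cx,cy,o,M=cam(n); v,u=np.mgrid[:480,:640]
    return np.stack([(u-cx)/f*d,(v-cy)/f*d,d],-1)@M.T+o
def plane(n,u,v,z):
    f,cx,cy,o,M=cam(n); r=M@np.array([(u-cx)/f,(v-cy)/f,1]); return o+r*(z-o[2])/r[2]
def proj(n,p):
    f,cx,cy,o,M=cam(n); q=M.T@(np.array(p,float)-o); return np.array([cx+f*q[0]/q[2],cy+f*q[1]/q[2]])
E
python3 - <<'E'
from h import *
for n in("side","top"):
    print(camera_info(n)); p,d=read_camera(n); np.savez(f"pics/{n}0.npz",p=p,d=d); cv2.imwrite(f"pics/{n}0.png",p[...,::-1])
s=state(); print({k:np.round(v,3).tolist() for k,v in s.items()})
E
```

```text
pics
{'vertical_fov': 53.87847502853635, 'cx': 323.59278944928997, 'cy': 239.84884697004165, 'origin': array([ 161.32726696, -854.79114238,  859.54719295]), 'attitude': array([-2.22105168, -0.01401004, -0.41258775])}
{'vertical_fov': 44.75531795591133, 'cx': 314.81311219545984, 'cy': 233.49409694924276, 'origin': array([ 461.27000216,  -15.56729149, 1458.03322963]), 'attitude': array([-3.0891461 ,  0.00393336, -1.54910729])}
{'t': 0.1, 'joints': [1.02, 0.491, 1.559, -0.0, 1.092, -0.106], 'qvel': [0.0, -0.001, -0.001, -0.001, -0.001, 0.001], 'tau': [0.002, -61.362, -25.86, 0.069, 0.047, -0.0], 'eef_pos': [268.794, 564.001, 214.12], 'tcp_rot': [-3.141, -0.0, 2.697], 'ft_force': [-0.719, 0.628, 0.401], 'moment': [0.036, 0.021, 0.016], 'grip_force': 0.0, 'opening': 1.001}
```

View pics/top0.png

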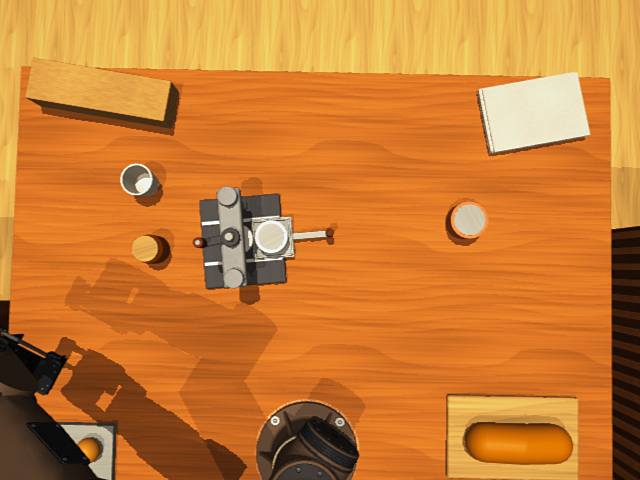

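View pics/side0.png

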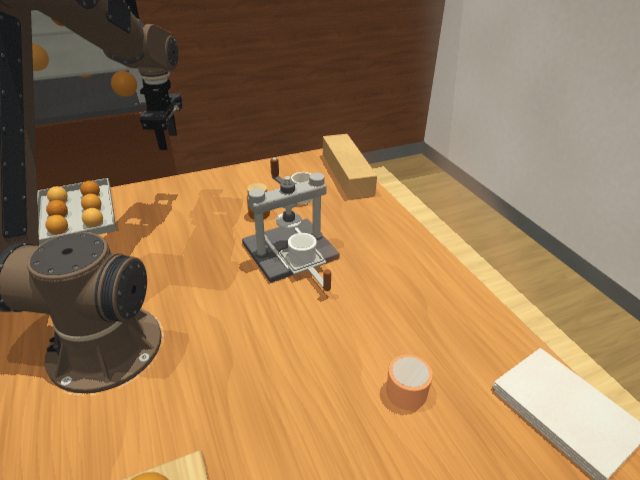

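The top view shows the screw hub near (231,237), the crank handle near (199,242), the tin near (272,238) and the post near (330,234). In the side view the handle is near (275,167) and the post near (327,280). Now I'll measure them.

```bash
python3 - <<'E'
from h import *
t=np.load("pics/top0.npz"); s=np.load("pics/side0.npz")
C=cloud("top",t["d"]); 
roi=np.zeros((480,640),bool); roi[170:310,185:350]=1
# heights
hsv=cv2.cvtColor(t["p"],cv2.COLOR_RGB2HSV)
for nm,lo,hi,box in(("post",70,100,(215,255,315,345)),("handle",225,290,(225,260,185,215)),("screwtip",225,290,(220,255,218,245)),("pillarL",205,235,(180,212,215,245)),("pillarR",205,235,(262,292,220,248)),("tin",65,95,(215,260,248,296)),("head",180,215,(180,300,210,255))):
    m=np.zeros_like(roi); a,b,c,d=box; m[a:b,c:d]=1; m&=(C[...,2]>lo)&(C[...,2]<hi)
    P=C[m]; v,u=np.nonzero(m)
    if len(P): print(nm,len(P),"med",np.median(P,0).round(1),"mid",((P.min(0)+P.max(0))/2).round(1),"ext",np.ptp(P,axis=0).round(1),"px",u.mean().round(1),v.mean().round(1))
# wood brown in the side view
hs=cv2.cvtColor(s["p"],cv2.COLOR_RGB2HSV); S=cloud("side",s["d"])
for nm,box,lo,hi in(("handle",(150,185,262,285),215,280),("post",(262,298,315,340),25,100),("tin",(230,272,280,322),20,100)):
    m=np.zeros_like(roi); a,b,c,d=box; m[a:b,c:d]=1; m&=(S[...,2]>lo)&(S[...,2]<hi)
    P=S[m]; v,u=np.nonzero(m); print("side",nm,len(P),np.median(P,0).round(1),"min",P.min(0).round(1),"max",P.max(0).round(1))
o=cv2.resize(t["p"][170:310,180:350],None,fx=4.5,fy=4.2,interpolation=cv2.INTER_CUBIC); cv2.imwrite("pics/topc.png",o[...,::-1])
E
```

```text
post 56 med [537.4 -42.   85. ] mid [537.6 -42.   81.1] ext [19.1 18.9 21.3] px 329.0 231.9
handle 153 med [500.9 223.9 272.1] mid [503.3 220.5 251.7] ext [25.2 35.4 53.2] px 201.1 242.1
screwtip 254 med [514.1 171.  228.6] mid [515.5 173.9 237.7] ext [36.2 42.7 24.8] px 228.8 236.8
pillarL 477 med [595.6 176.9 224.4] mid [596.9 178.3 219.8] ext [52.3 50.1 29.6] px 228.1 198.8
pillarR 492 med [434.4 160.8 224.7] mid [435.2 162.3 218.9] ext [54.2 52.7 27.8] px 233.6 274.6
tin 844 med [524.4  95.1  88.1] mid [524.9  95.7  84.2] ext [75.8 77.3 21.5] px 270.6 236.4
head 1490 med [510.5 165.2 206.2] mid [514.8 170.2 197.4] ext [214.   68.6  34.8] px 232.7 237.5
side handle 223 [499.2 218.2 240.8] min [488.  167.4 217.4] max [514.6 238.  275.6]
side post 262 [533.6 -45.6  38.8] min [523.7 -58.   25.8] max [574.5  53.5  85.8]
side tin 1544 [516.5  79.2  39.3] min [452.5  21.   20. ] max [619.  244.7  90.2]
```

View pics/topc.png

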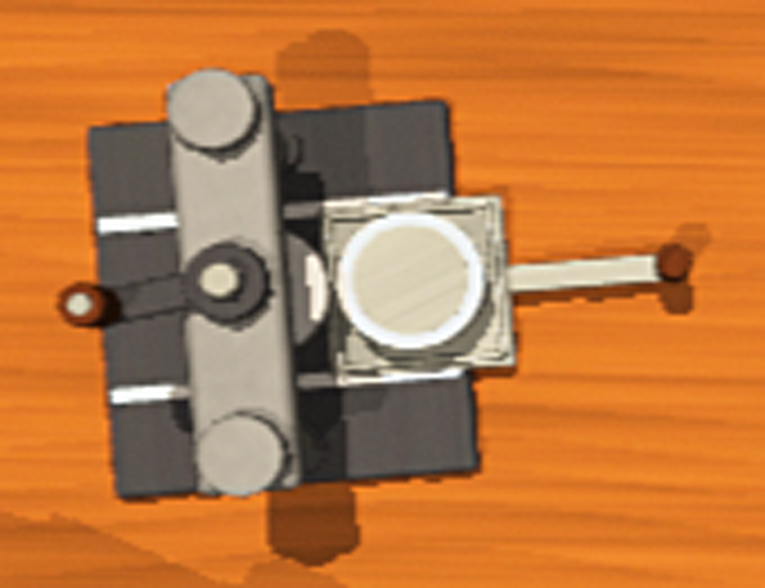

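The crop shows the screw tip at (219,280), the handle pin at (78,303), the pillar tops at (211,110) and (241,455), and the post top at (673,258).

```bash
python3 - <<'E'
from h import *
def c(u,v): return 180+(u+.5)/4.5-.5,170+(v+.5)/4.2-.5
t=np.load("pics/top0.npz"); C=cloud("top",t["d"])
P={}
for n,u,v in(("tip",219,280),("hub",226,284),("pin",78,303),("pL",211,110),("pR",241,455),("post",673,258),("tin",409,281)):
    a,b=c(u,v); i,j=round(b),round(a); z=np.median(C[i-1:i+2,j-1:j+2,2]); P[n]=plane("top",a,b,z); print(n,P[n].round(1))
ax=P["pL"]-P["pR"]; print("pillar dist",np.linalg.norm(ax[:2]),"mid",((P["pL"]+P["pR"])/2).round(1))
A=P["tip"]; po=P["post"]
print("yaw from pillars",np.degrees(np.arctan2(ax[1],ax[0])),"post-axis dir",np.degrees(np.arctan2(*(A-po)[[1,0]])),"len",np.linalg.norm((A-po)[:2]))
M=(P["pL"]+P["pR"])/2; print("with pillar mid",np.degrees(np.arctan2(*(M-po)[[1,0]])),np.linalg.norm((M-po)[:2]))
h=(P["pin"]-A)[:2]; print("crank radius",np.linalg.norm(h),np.degrees(np.arctan2(h[1],h[0])))
for n in("top","side"):
  for k in P: print(n,k,proj(n,P[k]).round(1))
print("tool axes",R.from_euler("xyz",state()["tcp_rot"]).as_matrix().round(3).tolist())
E
```

```text
tip [515.2 171.  243.8]
hub [513.2 167.6 244.3]
pin [501.3 229.4 275.7]
pL [601.8 179.9 227. ]
pR [428.3 160.8 226.1]
post [539.7 -42.3  84.6]
tin [523.6  95.4  89. ]
pillar dist 174.64316176321526 mid [515.1 170.3 226.6]
yaw from pillars 6.274411454139887 post-axis dir 96.56819607411204 len 214.72676782553526
with pillar mid 96.62221274594006 214.10389161317514
crank radius 60.087261294645096 103.3881460351432
top tip [228.3 236.3]
top hub [229.8 237.2]
top pin [196.9 241.8]
top pL [226.5 195.8]
top pR [233.2 278. ]
top post [329.2 231. ]
top tin [270.5 236.5]
side tip [286.9 176.4]
side hub [286.6 176.9]
side pin [274.  156.6]
side pL [316.1 174.3]
side pR [256.5 190.7]
side post [327.6 269.6]
side tin [301.4 239. ]
tool axes [[-0.903, 0.43, -0.0], [0.43, 0.903, -0.001], [0.0, -0.001, -1.0]]
```

```bash
python3 -m handwheel '[[[0,0,-40,0.125,1],[0,0,-80,0.25,1],[0,0,-100,0.375,1],[0,0,-100,0.5,1],[0,0,-100,0.5,1]]]'
python3 -m handwheel '[[[0,0,0,0.125,1],[0,0,0,0.25,1],[0,0,0,0.375,1],[0,0,0,0.5,1],[0,0,0,0.514,0.7]]]'
python3 -m handwheel '[[[-32,10,0,0,0.7],[-64,20,0,0,0.7],[-96,30,0,0,0.7],[-128,40,0,0,0.7],[-160,50,0,0,0.7]]]'
python3 -m handwheel '[[[-32,10,0,0,0.7],[-64,20,0,0,0.7],[-96,30,0,0,0.7],[-128,40,0,0,0.7],[-160,50,0,0,0.7]]]'
```

```text
t: 0.52
eef_pos: [269.0, 564.3, 315.7]
tcp_rot: [3.14, -0.001, 2.191]
ft_force: [-0.5, 0.1, -0.1]
opening: 0.996
grip_force: 0.0
t: 0.93
eef_pos: [268.8, 563.9, 313.4]
tcp_rot: [-3.14, 0.002, 1.681]
ft_force: [-0.6, 0.1, -0.6]
opening: 0.969
grip_force: 0.0
t: 1.35
eef_pos: [336.5, 409.2, 313.8]
tcp_rot: [-3.141, 0.001, 1.691]
ft_force: [-0.4, -0.2, 0.7]
opening: 0.707
grip_force: 0.0
t: 1.77
eef_pos: [404.1, 255.7, 314.1]
tcp_rot: [-3.141, 0.0, 1.69]
ft_force: [0.9, 0.6, 0.5]
opening: 0.7
grip_force: 0.0
```

```bash
python3 -m handwheel '[[[-32,10,0,0,0.7],[-64,20,0,0,0.7],[-96,30,0,0,0.7],[-128,40,0,0,0.7],[-160,50,0,0,0.7]]]'
python3 -m handwheel '[[[-32,10,0,0,0.7],[-64,20,0,0,0.7],[-96,31,0,0,0.7],[-128,41,0,0,0.7],[-153,51,0,0,0.7]]]'
python3 -m handwheel '[[[0,0,40,0,0.7],[0,0,80,0,0.7],[0,0,120,0,0.7],[0,0,160,0,0.7],[0,0,200,0,0.7]]]'
python3 - <<'E'
from h import *
p,d=read_camera("top"); q,_=read_camera("side")
o=np.hstack([cv2.resize(p[190:290,270:400],(390,300)),cv2.resize(q[180:320,250:400],(400,300))]); cv2.imwrite("pics/p1.png",o[...,::-1])
s=state(); print(s["eef_pos"],s["tcp_rot"])
E
```

```text
t: 2.18
eef_pos: [471.7, 102.3, 314.1]
tcp_rot: [-3.141, -0.0, 1.69]
ft_force: [0.3, 0.3, -0.3]
opening: 0.698
grip_force: 0.0
t: 2.6
eef_pos: [539.6, -44.6, 313.8]
tcp_rot: [-3.14, -0.0, 1.689]
ft_force: [0.8, 0.8, 0.6]
opening: 0.697
grip_force: 0.0
t: 3.02
eef_pos: [538.7, -42.3, 112.5]
tcp_rot: [-3.141, -0.0, 1.69]
ft_force: [0.9, -0.8, -0.4]
opening: 0.7
grip_force: 0.0
[536.29052438 -41.85006369 109.32209226] [-3.13139586 -0.00340871  1.68850157]
```

View pics/p1.png

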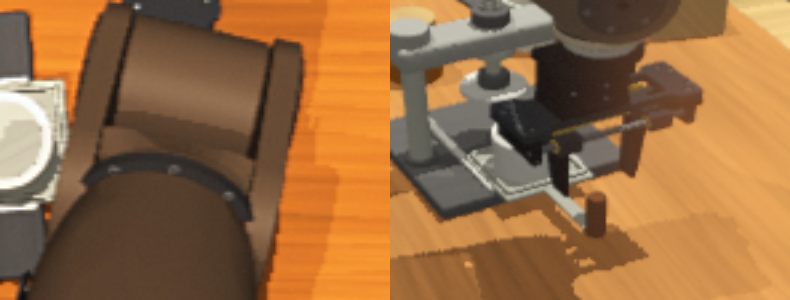

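Side half: the fingertips at about (560,190) and (630,175) straddle the post at (596,213), so I go down and grip.

```bash
python3 -m handwheel '[[[0,0,20,0,0.7],[0,0,40,0,0.7],[0,0,62,0,0.7],[0,0,62,0,0.7]]]'
python3 -m handwheel '[[[0,0,0,0,0],[0,0,0,0,0],[0,0,0,0,0],[0,0,0,0,0],[0,0,0,0,0]]]'
python3 -m handwheel '[[[0,0,0,0,0],[0,0,0,0,0]]]'
```

```text
t: 3.45
eef_pos: [538.7, -42.2, 51.5]
tcp_rot: [-3.139, -0.001, 1.687]
ft_force: [-0.7, -0.0, -0.8]
opening: 0.702
grip_force: 0.0
t: 3.87
eef_pos: [539.8, -42.4, 53.7]
tcp_rot: [3.14, 0.0, 1.683]
ft_force: [-0.8, -0.1, -0.7]
opening: 0.408
grip_force: 0.0
t: 4.03
eef_pos: [539.5, -42.4, 52.9]
tcp_rot: [3.141, 0.0, 1.683]
ft_force: [0.2, -0.2, 0.1]
opening: 0.269
grip_force: 0.0
```

```bash
python3 -m handwheel '[[[0,0,0,0,0],[0,0,0,0,0],[0,0,0,0,0]]]'
python3 -m handwheel '[[[3,0,0,0,0],[8,0,0,0,0],[14,0,0,0,0],[20,0,0,0,0],[26,0,0,0,0]]]'
python3 -m handwheel '[[[6,0,0,0,0],[12,0,0,0,0],[18,0,0,0,0],[24,0,0,0,0],[30,0,0,0,0]]]'
python3 -m handwheel '[[[5,0,0,0,0],[9,0,0,0,0],[12,0,0,0,0],[14,0,0,0,0],[16,0,0,0,0]]]'
python3 -m handwheel '[[[1,0,0,0,0],[2,0,0,0,0],[3,0,0,0,0]]]'
```

```text
t: 4.28
eef_pos: [537.5, -42.3, 52.7]
tcp_rot: [-3.138, -0.001, 1.683]
ft_force: [-9.0, -1.9, 8.6]
opening: 0.201
grip_force: 30.0
t: 4.7
eef_pos: [534.8, -16.6, 52.7]
tcp_rot: [-3.138, -0.0, 1.683]
ft_force: [-8.7, -4.8, 7.3]
opening: 0.205
grip_force: 30.0
t: 5.12
eef_pos: [531.7, 13.3, 52.7]
tcp_rot: [-3.138, -0.0, 1.683]
ft_force: [-6.3, -4.2, 6.3]
opening: 0.202
grip_force: 30.0
t: 5.53
eef_pos: [530.0, 29.1, 52.7]
tcp_rot: [-3.139, -0.0, 1.683]
ft_force: [-6.0, -3.2, 5.6]
opening: 0.206
grip_force: 30.0
t: 5.78
eef_pos: [529.7, 32.0, 52.7]
tcp_rot: [-3.139, -0.0, 1.683]
ft_force: [-6.5, -3.9, 5.9]
opening: 0.202
grip_force: 30.0
```

```bash
python3 -m handwheel '[[[1,0,0,0,0],[1,0,0,0,0]]]'
python3 -m handwheel '[[[1,0,0,0,0],[1,0,0,0,0]]]'
python3 -m handwheel '[[[1,0,0,0,0],[1,0,0,0,0]]]'
```

```text
t: 5.95
eef_pos: [529.7, 32.2, 52.7]
tcp_rot: [-3.139, 0.001, 1.684]
ft_force: [-6.4, -10.9, 6.7]
opening: 0.206
grip_force: 30.0
t: 6.12
eef_pos: [529.7, 32.3, 52.7]
tcp_rot: [-3.139, 0.002, 1.684]
ft_force: [-6.3, -19.7, 4.8]
opening: 0.206
grip_force: 30.0
t: 6.28
eef_pos: [529.7, 32.3, 52.7]
tcp_rot: [-3.139, 0.003, 1.684]
ft_force: [-7.3, -29.2, 5.6]
opening: 0.205
grip_force: 30.0
```

```bash
python3 -m handwheel '[[[-1,0,0,0,0],[-2,0,0,0,0],[-2.5,0,0,0,0]]]'
python3 -m handwheel '[[[0,0,0,0,0.6],[0,0,0,0,0.6],[0,0,0,0,0.6],[0,0,0,0,0.6]]]'
python3 -m handwheel '[[[0,0,-30,0,0.6],[0,0,-70,0,0.6],[0,0,-110,0,0.6],[0,0,-150,0,0.6],[0,0,-190,0,0.6]]]'
python3 -m handwheel '[[[0,0,-40,0,0.6],[0,0,-80,0,0.6],[0,0,-80,0,0.6]]]'
```

```text
t: 6.53
eef_pos: [529.7, 32.1, 52.7]
tcp_rot: [-3.139, -0.0, 1.683]
ft_force: [-6.5, -2.3, 5.5]
opening: 0.208
grip_force: 30.0
t: 6.87
eef_pos: [531.1, 32.8, 52.6]
tcp_rot: [3.141, -0.0, 1.683]
ft_force: [-0.3, -0.6, -0.9]
opening: 0.429
grip_force: 0.0
t: 7.28
eef_pos: [530.6, 32.8, 244.7]
tcp_rot: [3.141, -0.0, 1.683]
ft_force: [-0.2, -0.1, 0.5]
opening: 0.595
grip_force: 0.0
t: 7.53
eef_pos: [532.8, 32.8, 330.1]
tcp_rot: [3.13, 0.002, 1.683]
ft_force: [0.1, 0.8, -0.4]
opening: 0.599
grip_force: 0.0
```

```bash
python3 -m handwheel '[[[39.8,-1.6,0,0,0.6],[79.6,-3.2,0,0,0.6],[119.4,-4.8,0,0,0.6],[159,-6.2,0,0,0.6],[198.7,-7.6,0,0,0.6]]]'
python3 -m handwheel '[[[0,0,20,0,0.6],[0,0,32,0,0.6],[0,0,32,0,0.6],[0,0,32,0,0.6]]]'
python3 - <<'E'
from h import *
p,d=read_camera("top"); q,_=read_camera("side")
o=np.hstack([cv2.resize(p[190:290,170:300],(390,300)),cv2.resize(q[120:270,230:350],(400,500))[:300]]); cv2.imwrite("pics/p2.png",cv2.resize(q[110:260,220:360],(700,590),interpolation=cv2.INTER_CUBIC)[...,::-1])
s=state(); print(s["eef_pos"],s["tcp_rot"])
for z in(0,40): print((proj("side",np.array(s["eef_pos"])-[0,0,z])-[220,110])*[5,3.933])
print((proj("side",[501.2,229.4,269])-[220,110])*[5,3.933])
E
```

```text
t: 7.95
eef_pos: [500.6, 231.1, 322.5]
tcp_rot: [3.141, -0.0, 1.683]
ft_force: [0.5, 0.2, -1.1]
opening: 0.601
grip_force: 0.0
t: 8.28
eef_pos: [501.1, 229.4, 290.3]
tcp_rot: [-3.141, 0.0, 1.683]
ft_force: [0.7, 1.3, 0.4]
opening: 0.603
grip_force: 0.0
[501.61415872 229.07510249 291.39523885] [ 3.14052888e+00 -3.06533780e-04  1.68224374e+00]
[269.1896365  162.31244642]
[272.90246341 215.68158406]
[270.34718784 192.34567247]
```

View pics/p2.png

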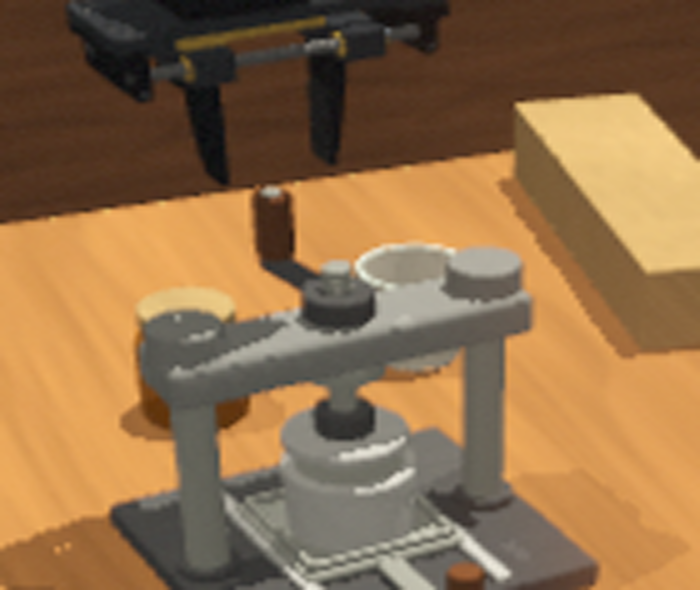

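Fingertips at (222,183) and (328,163) straddle the handle top at (272,190). The tray is home with the tin under the platen. I'll lower and grip.

```bash
python3 -m handwheel '[[[0,0,15,0,0.6],[0,0,30,0,0.6],[0,0,45,0,0.6],[0,0,54,0,0.6],[0,0,54,0,0.6]]]'
python3 -m handwheel '[[[0,0,0,0,0],[0,0,0,0,0],[0,0,0,0,0],[0,0,0,0,0],[0,0,0,0,0]]]'
python3 -m handwheel '[[[0,0,0,0,0],[0,0,0,0,0],[0,0,0,0,0]]]'
```

```text
t: 8.8
eef_pos: [501.0, 228.8, 235.7]
tcp_rot: [-3.14, 0.0, 1.682]
ft_force: [0.0, 0.4, -1.1]
opening: 0.597
grip_force: 0.0
t: 9.22
eef_pos: [501.3, 229.3, 237.1]
tcp_rot: [3.141, -0.0, 1.683]
ft_force: [-0.9, 0.7, -0.9]
opening: 0.308
grip_force: 0.0
t: 9.47
eef_pos: [501.0, 229.3, 236.9]
tcp_rot: [-3.141, -0.0, 1.683]
ft_force: [-2.7, -0.8, 5.2]
opening: 0.226
grip_force: 30.0
```

```bash
cat > tab.py <<'E'
import sys,numpy as np
# args: phi0 n k step : n commands of k rows, step deg each
p,n,k,st=float(sys.argv[1]),int(sys.argv[2]),int(sys.argv[3]),float(sys.argv[4])
for i in range(n):
    a=np.radians(p-i*k*st); b=np.radians(p-i*k*st-st*np.arange(1,k+1))
    print(f"{p-(i+1)*k*st:.1f}",np.c_[60*(np.sin(b)-np.sin(a)),60*(np.cos(b)-np.cos(a))].round(1).tolist())
E
python3 tab.py 97 2 5 10
```

```text
47.0 [[0.4, 10.5], [-1.1, 20.8], [-4.3, 30.8], [-9.2, 40.0], [-15.7, 48.2]]
-3.0 [[-7.8, 7.0], [-16.6, 12.5], [-26.3, 16.5], [-36.6, 18.6], [-47.0, 19.0]]
```

```bash
python3 -m handwheel '[[[0.2,5,0,0,0],[0.4,10.5,0,0,0]]]'
python3 -m handwheel '[[[-1.5,10.3,0,0,0],[-4.7,20.3,0,0,0],[-9.6,29.5,0,0,0],[-16.1,37.7,0,0,0],[-16.1,37.7,0,0,0]]]'
python3 -m handwheel '[[[-7.8,7,0,0,0],[-16.6,12.5,0,0,0],[-26.3,16.5,0,0,0],[-36.6,18.6,0,0,0],[-47,19,0,0,0]]]'
python3 tab.py -3 8 2 5
```

```text
t: 9.63
eef_pos: [510.7, 230.8, 236.9]
tcp_rot: [-3.14, -0.0, 1.683]
ft_force: [-6.2, -2.8, 6.0]
opening: 0.224
grip_force: 30.0
t: 10.05
eef_pos: [551.8, 218.4, 236.9]
tcp_rot: [3.142, 0.0, 1.682]
ft_force: [0.7, -3.8, 4.4]
opening: 0.225
grip_force: 30.0
t: 10.47
eef_pos: [575.0, 175.2, 236.9]
tcp_rot: [-3.142, -0.002, 1.683]
ft_force: [-6.4, 7.2, 5.2]
opening: 0.224
grip_force: 30.0
-13.0 [[-5.2, -0.5], [-10.4, -1.5]]
-23.0 [[-5.0, -1.4], [-9.9, -3.2]]
-33.0 [[-4.7, -2.3], [-9.2, -4.9]]
-43.0 [[-4.3, -3.0], [-8.2, -6.4]]
-53.0 [[-3.7, -3.7], [-7.0, -7.8]]
-63.0 [[-3.0, -4.3], [-5.5, -8.9]]
-73.0 [[-2.2, -4.8], [-3.9, -9.7]]
-83.0 [[-1.3, -5.1], [-2.2, -10.2]]
```

```bash
cat > ana.py <<'E'
import re,numpy as np
t=open("log").read(); g=lambda k:np.array(eval("["+",".join(re.findall(k+r": (\[.*?\])",t))+"]"))
p,f=g("eef_pos"),g("ft_force"); d=p[:,:2]-[515,171.2]; r=np.linalg.norm(d,axis=1); e=d/r[:,None]
ph=np.degrees(np.arctan2(d[:,1],d[:,0]))-6.4; ph=np.where(ph>100,ph-360,ph)
tan=np.c_[e[:,1],-e[:,0]] # clockwise
ft=-(f[:,:2]*tan).sum(1); fr=(f[:,:2]*e).sum(1)
for a in zip(ph.round(1),r.round(1),ft.round(1),fr.round(1)): print(*a)
E
{ python3 -m handwheel '[[[-5.2,-0.5,0,0,0],[-10.4,-1.5,0,0,0]]]'
python3 -m handwheel '[[[-5,-1.4,0,0,0],[-9.9,-3.2,0,0,0]]]'
python3 -m handwheel '[[[-4.7,-2.3,0,0,0],[-9.2,-4.9,0,0,0]]]'
python3 -m handwheel '[[[-4.3,-3,0,0,0],[-8.2,-6.4,0,0,0]]]'
python3 -m handwheel '[[[-3.7,-3.7,0,0,0],[-7,-7.8,0,0,0]]]'
python3 -m handwheel '[[[-3,-4.3,0,0,0],[-5.5,-8.9,0,0,0]]]'; } >> log; python3 ana.py; python3 tab.py -63 6 2 5
```

```text
-12.7 60.1 6.4 -2.0
-22.3 60.2 7.0 -3.1
-32.2 60.2 7.0 -2.8
-42.0 60.3 7.4 -2.0
-51.9 60.2 7.5 -2.8
-61.8 60.2 7.0 -1.9
-73.0 [[-2.2, -4.8], [-3.9, -9.7]]
-83.0 [[-1.3, -5.1], [-2.2, -10.2]]
-93.0 [[-0.4, -5.2], [-0.4, -10.5]]
-103.0 [[0.5, -5.2], [1.5, -10.4]]
-113.0 [[1.4, -5.0], [3.2, -9.9]]
-123.0 [[2.3, -4.7], [4.9, -9.2]]
```

```bash
{ python3 -m handwheel '[[[-2.2,-4.8,0,0,0],[-3.9,-9.7,0,0,0]]]'
python3 -m handwheel '[[[-1.3,-5.1,0,0,0],[-2.2,-10.2,0,0,0]]]'
python3 -m handwheel '[[[-0.4,-5.2,0,0,0],[-0.4,-10.5,0,0,0]]]'
python3 -m handwheel '[[[0.5,-5.2,0,0,0],[1.5,-10.4,0,0,0]]]'
python3 -m handwheel '[[[1.4,-5,0,0,0],[3.2,-9.9,0,0,0]]]'
python3 -m handwheel '[[[2.3,-4.7,0,0,0],[4.9,-9.2,0,0,0]]]'; } >> log; python3 ana.py|tail -6; python3 tab.py -123 6 2 5
```

```text
-71.7 60.3 7.5 -0.6
-81.6 60.3 6.8 -1.7
-91.5 60.3 6.4 -1.2
-101.5 60.2 7.2 1.1
-111.5 60.2 7.3 2.4
-121.5 60.2 6.9 1.7
-133.0 [[3.0, -4.3], [6.4, -8.2]]
-143.0 [[3.7, -3.7], [7.8, -7.0]]
-153.0 [[4.3, -3.0], [8.9, -5.5]]
-163.0 [[4.8, -2.2], [9.7, -3.9]]
-173.0 [[5.1, -1.3], [10.2, -2.2]]
-183.0 [[5.2, -0.4], [10.5, -0.4]]
```

```bash
{ python3 -m handwheel '[[[3,-4.3,0,0,0],[6.4,-8.2,0,0,0]]]'
python3 -m handwheel '[[[3.7,-3.7,0,0,0],[7.8,-7,0,0,0]]]'
python3 -m handwheel '[[[4.3,-3,0,0,0],[8.9,-5.5,0,0,0]]]'
python3 -m handwheel '[[[4.8,-2.2,0,0,0],[9.7,-3.9,0,0,0]]]'
python3 -m handwheel '[[[5.1,-1.3,0,0,0],[10.2,-2.2,0,0,0]]]'
python3 -m handwheel '[[[5.2,-0.4,0,0,0],[10.5,-0.4,0,0,0]]]'; } >> log; python3 ana.py|tail -6; python3 tab.py -183 6 2 5; tail -6 log
```

```text
-131.5 60.1 7.5 2.8
-141.7 60.1 6.7 3.7
-151.8 60.1 7.2 3.7
-162.0 60.1 8.4 3.7
-171.6 60.0 11.4 3.0
-181.7 60.0 10.1 2.4
-193.0 [[5.2, 0.5], [10.4, 1.5]]
-203.0 [[5.0, 1.4], [9.9, 3.2]]
-213.0 [[4.7, 2.3], [9.2, 4.9]]
-223.0 [[4.3, 3.0], [8.2, 6.4]]
-233.0 [[3.7, 3.7], [7.0, 7.8]]
-243.0 [[3.0, 4.3], [5.5, 8.9]]
t: 13.47
eef_pos: [455.2, 166.3, 236.9]
tcp_rot: [-3.141, 0.003, 1.683]
ft_force: [-1.6, -10.3, 5.6]
opening: 0.221
grip_force: 30.0
```

Before touch the force is 7.05 ± 0.4 N. It reads 8.4 N at -162.0° and 11.4 N at -171.6°, so the touch came at about -163°. The handle should therefore stop at about -253°.

```bash
{ python3 -m handwheel '[[[5.2,0.5,0,0,0],[10.4,1.5,0,0,0]]]'
python3 -m handwheel '[[[5,1.4,0,0,0],[9.9,3.2,0,0,0]]]'
python3 -m handwheel '[[[4.7,2.3,0,0,0],[9.2,4.9,0,0,0]]]'
python3 -m handwheel '[[[4.3,3,0,0,0],[8.2,6.4,0,0,0]]]'
python3 -m handwheel '[[[3.7,3.7,0,0,0],[7,7.8,0,0,0]]]'
python3 -m handwheel '[[[3,4.3,0,0,0],[5.5,8.9,0,0,0]]]'
python3 -m handwheel '[[[0,0,0,0,0]]]'; } >> log; python3 ana.py|tail -7; python3 tab.py -243 1 4 2.5
```

```text
-191.8 60.0 12.3 2.5
-201.8 59.9 11.1 0.8
-211.7 59.9 12.1 0.9
-221.6 59.8 11.9 0.3
-231.5 59.8 12.0 0.6
-241.5 59.8 13.0 1.0
-242.4 59.7 7.4 1.0
-253.0 [[1.1, 2.4], [2.2, 4.8], [3.1, 7.2], [3.9, 9.7]]
```

```bash
{ python3 -m handwheel '[[[1.1,2.4,0,0,0],[2.2,4.8,0,0,0],[3.1,7.2,0,0,0],[4,10.1,0,0,0]]]'
python3 -m handwheel '[[[0,0,0,0,0],[0,0,0,0,0]]]'; } >> log; python3 ana.py|tail -2; tail -6 log
```

```text
-251.8 59.7 11.5 1.4
-252.3 59.7 9.4 1.3
t: 15.05
eef_pos: [490.6, 225.7, 236.9]
tcp_rot: [-3.139, 0.001, 1.683]
ft_force: [-9.1, -2.7, 8.5]
opening: 0.227
grip_force: 30.0
```

```bash
{ python3 -m handwheel '[[[-0.2,-0.5,0,0,0]]]'
python3 -m handwheel '[[[-0.2,-0.2,0,0,0.55],[-0.2,-0.2,0,0,0.55],[-0.2,-0.2,0,0,0.55],[-0.2,-0.2,0,0,0.55],[-0.2,-0.2,0,0,0.55]]]'; } >>log; python3 ana.py|tail -2; tail -6 log
python3 -m handwheel '[[[0,0,-20,0,0.55],[0,0,-50,0,0.55],[0,0,-90,0,0.55],[0,0,-130,0,0.55],[0,0,-130,0,0.55]]]'
python3 -m handwheel '[[[-30,-25,0,0,0.55],[-60,-50,0,0,0.55],[-90,-75,0,0,0.55],[-120,-100,0,0,0.55],[-150,-120,0,0,0.55]]]'
python3 - <<'E'
from h import *
p,d=read_camera("top"); q,_=read_camera("side")
o=np.hstack([cv2.resize(p[160:300,110:350],(400,300)),cv2.resize(q[120:270,220:370],(400,300))]); cv2.imwrite("pics/p3.png",o[...,::-1])
C=cloud("top",d); m=np.zeros((480,640),bool); m[215:265,180:225]=1; m&=(C[...,2]>255)&(C[...,2]<290); print(np.median(C[m],0),m.sum())
E
```

```text
-252.2 59.8 4.3 1.3
-252.8 59.4 -0.1 -0.3
t: 15.55
eef_pos: [491.2, 225.6, 236.5]
tcp_rot: [3.141, -0.0, 1.683]
ft_force: [0.2, -0.2, 0.3]
opening: 0.512
grip_force: 0.0
t: 15.97
eef_pos: [492.6, 226.2, 374.0]
tcp_rot: [3.131, -0.002, 1.683]
ft_force: [0.6, -0.1, -0.3]
opening: 0.548
grip_force: 0.0
t: 16.38
eef_pos: [386.8, 62.1, 366.6]
tcp_rot: [3.141, 0.0, 1.684]
ft_force: [0.9, -1.8, -0.1]
opening: 0.549
grip_force: 0.0
[490.6831153  224.28929325 273.76164961] 105
```

View pics/p3.png

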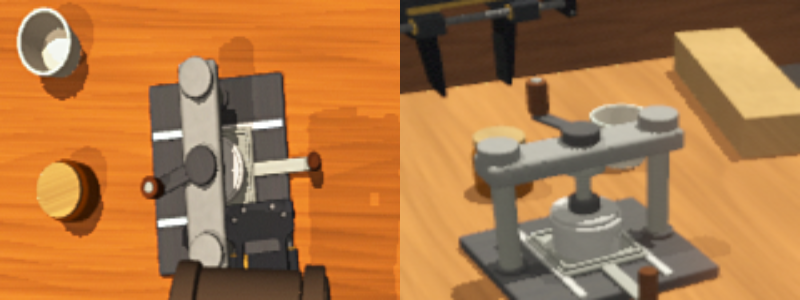

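The picture shows the tray home (post at (313,160) in the left half), the platen resting on the lid at about (585,215) on the right, and the handle standing free where I left it at (152,186). The jar and cup have not moved, so I'm handing in.

```bash
python3 -c "
from cell import job_done; print(job_done())"
```

```text
the job is handed in; nothing more can be done
None
```

I slid the tray fully home and wound the crank to the touch, which I place at about -163° from force readings 10° apart. I then turned it about 89–90° further, possibly up to 8° short if the touch came later. The gripper let go and is clear, and the job was handed in after about 16 s with no verdict returned.

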